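# Click-test the finished mechanical pencil

### The job

Of the three mechanical pencils in progress standing in the wooden assembly block, only one is finished and wears its chunky eraser cap. Test its spring: with the fingertips, gently press that cap all the way down at least twice, letting it spring fully up after every press, then draw the hand well clear. Do not lift or tip this pencil, and leave the block, the half-built pencil, the bare barrel, the slide gauge and the glass stopper untouched.

Things in the scene. Friction and masses are not known exactly. Their poses are not given: they have to be found in the camera images.
- cap (a joint): How far the eraser cap is pressed in, m: 0 fully up, 0.007 at its stop. Sprung: it starts to move at about 1.5 N, takes about 6 N at the stop, and springs back by itself. At the stop the rubber cap still gives up to 3 mm more on a cushion, about 1 mm for every 4 N above 7 N.
- cap_top (a point): Centre of the flat top of the eraser cap of the finished pencil: black rubber cap 17 mm in diameter and 19 mm high, 140 mm above the table when up; 11 mm of bare steel tube, 8 mm in diameter, shows between it and the barrel. It moves with the cap, straight down the pencil's axis.
- pencil: The finished mechanical pencil: lime green plastic barrel carrying the eraser cap, in any of the block's three holes. Barrel 14 mm in diameter, 95 mm long, upright on a seat 15 mm above the table, its lower 30 mm inside the block; clip out to 10 mm from the axis. Origin: centre of the barrel's lower end, z up. Loose, about 30 g. It has about 1 mm of play in its hole.
- half_built: A half-built pencil: same green barrel, with a bare silver spring tube 8 mm in diameter standing 24 mm out of its top (tube end 134 mm above the table) and no cap. Not to be touched. Barrel 14 mm in diameter, 95 mm long, upright on a seat 15 mm above the table, its lower 30 mm inside the block; clip out to 10 mm from the axis. Origin: centre of the barrel's lower end, z up. Loose, about 30 g. 
- bare_barrel: A bare green barrel with an open bore at its top, 110 mm above the table, no tube and no cap. Not to be touched. Barrel 14 mm in diameter, 95 mm long, upright on a seat 15 mm above the table, its lower 30 mm inside the block; clip out to 10 mm from the axis. Origin: centre of the barrel's lower end, z up. Loose, about 30 g. 
- block: Beech assembly block, fixed to the table, 56 x 180 x 45 mm (x, y, z), with three holes in a row along its y at -60, 0 and +60 mm, one pencil or barrel in each. Origin: centre of its underside.
- gauge: Wooden slide gauge lying flat on the table on the far side of the block: beam 240 mm along its y, 26 mm wide, with two jaws that reach 77 mm from the beam's middle towards its -x; 29 mm high at the brass screw. Origin: underside of the beam's middle. Loose, about 190 g. Not to be touched.
- jaw_screw (a point): Top of the brass locking screw on the gauge's sliding jaw, 29 mm above the table. The jaw is set at some opening and must stay there.
- stopper: Cobalt glass bottle stopper beside the block, past its +y end, standing on its flat round head (38 mm in diameter), plug upwards, 46 mm high. Origin: centre of its underside. Loose, about 60 g. Not to be touched.

How it is judged:
By the outcome, as a careful person would: the job done as asked, in the order asked, and still so for the second after the job is handed in, with the robot touching nothing.
It also fails if it takes over 32 s, if anything falls off the work surface, if the arm or the gripper's body presses on something with over 40 N, if the wrist force passes 120 N, or if a joint passes its speed limit or range.

### The arm

A 6-joint arm with a two-finger parallel gripper is mounted at the origin on the work surface. World frame = base frame: x ahead of the robot, y to its left, z up, the work surface at z = 0. Lengths are in mm, angles in rad, forces in N, time in s.
With the tool pointing down it reaches from about 350 to 975 mm from the base axis. Payload 7.1 kg.
Tool frame: the origin (TCP) lies between the finger pads, 19 mm behind the fingertips; this is the grasp point; z points along the fingers, y is the direction in which the jaws open and shut (so a half turn about z gives the same grasp; the last joint's range is limited). The gripper opens to 88 mm and grips with 3 to 60 N. Pads are 20 mm wide; open, the fingers measure 115 mm over their backs; the gripper's body (75 mm by 178 mm) begins 61 mm behind the grasp point.
Start: joints at [1.083, 0.423, 1.63, -0, 1.089, -0.019], TCP at [282.353, 557.568, 241.375] pointing down, gripper open.
Joint ranges: [-3, 3], [-0.9, 2.11], [0.09, 2.58], [-1.31, 4.45], [0.11, 2.69], [-2.54, 2.54]. Speed limits (rad/s): [2.39, 2.39, 3.01, 3.14, 3.14, 3.14].

### API

Orientations are given as a rotation vector (axis times angle).
In Python, from cell import * gives the robot as it stands. The module is installed in compiled form; this text tells all that it offers.
- The arm moves only by the tool arm_command, never from a script. Its arguments are lists of equal length, an entry for each row: "turn": the turn, a rotation vector about the tool's x, y, z in rad, a list of three; "offset": the shift along the tool's x, y, z in m, a list of three; "grip": the opening, from 0 (shut) to 1 (fully open). A call has 1 to 10 rows; each row is the pose to reach, as a shift and turn from the pose commanded when the call began, along the tool's axes at that moment; what a row does not reach only later rows make up. A row lasts 1/8 s, in which the tool goes at most 62.5 mm and 10.7 degrees, less where a joint would pass 70% of its speed; a pose out of reach is approached as far as the arm can. A call with a gripper value outside its range is refused whole. The fingers move at their own pace and stop on an object; "newtons" is the grip in N (left out, the last holds). Time passes only in rows, so rows that repeat a pose let the fingers close. It gives the time, the measured TCP pose, the force and the opening at its end, in the units of the state.
- observe(): the state, without advancing time (a new reading comes with each control period).
- get_image(name): name is "side" or "top" or "wrist"; returns (picture, depth): 384x512x3 uint8, red, green, blue; 384x512 float32, mm along the optical axis (not along the pixel's ray), 0 where there is no reading.
- calibration(name): a dict with "intrinsics" (3x3 intrinsics, pixels), "k1" (the pictures are not rectified: a ray, as slopes to the right and down, at radius r is drawn at 1 + k1 r^2 times it, then the intrinsics apply), "rvec" (rotation vector, rad) and "tvec" (3), from world to camera coordinates, as OpenCV has them. Camera axes: x right, y down, z forward; pixel columns grow to the right and rows downward; lengths in mm; the calibration is good to about 2 mm. A picture is of the moment at which its call begins: read the wrist's pose just before it. calibration takes no time and is no camera call; for the wrist camera it gives the pose at the moment of the call.
- sign_off(): hands the job in, once; it reports no verdict.
The state is a dict: "clock": time; "q": joint angles; "joint_velocities": joint speeds; "effort": joint torques, N m; "eef_pos": TCP position; "tool_rot": TCP orientation; "ft_force": force on the tool from outside, world axes, zero at the start; "wrist_torque": the same for the moment, N m; "gripper_width": finger opening in mm.
Only numpy, scipy, OpenCV 4.12 (cv2) and the standard library are available. Lean on these libraries where they do the work, as an engineer would, in place of code of your own. Each camera call takes 0.05 s, during which the arm holds its last target. There are 200 camera calls.

## Working session

There is one attempt and no reset: what is moved stays moved. The work goes in short steps, Python scripts to look and compute and a tool call to move; the robot and the scene stay as the last step left them, time stands still between calls to the robot, and variables do not carry over. Pictures are saved under pics/ and viewed, about 8 in all and at most 12, crops included, and the job is handed in when it is done.

Besides the shell and the picture viewer there is one more tool, called after ">>>" as name(argument=value, ...) on one line, values as JSON. arm_command: Moves the arm, as the interface text tells. Its arguments: {"type":"object","properties":{"turn":{"type":"array","items":{"type":"array","items":{"type":"number"}}},"offset":{"type":"array","items":{"type":"array","items":{"type":"number"}}},"grip":{"type":"array","items":{"type":"number"}},"newtons":{"type":"number"}},"required":["turn","offset","grip"]}

```bash
mkdir -p pics; cat > h.py <<'E'
from cell import *
import numpy as np, cv2
def cal(n):
    c=calibration(n); R=cv2.Rodrigues(np.array(c["rvec"],float))[0]; return np.array(c["intrinsics"],float),c["k1"],R,np.array(c["tvec"],float).ravel()
def ray(n,u,v,c=None):
    K,k,R,t=c or cal(n)
    x=cv2.undistortPoints(np.array([[[u,v]]],float),K,np.array([k,0,0,0.]))[0,0]
    return -R.T@t, R.T@np.array([x[0],x[1],1.])
def onz(n,u,v,z,c=None):
    o,d=ray(n,u,v,c); return o+d*(z-o[2])/d[2]
def bydepth(n,u,v,dep,c=None):
    o,d=ray(n,u,v,c); return o+d*dep
E
python3 - <<'E'
from h import *
s=observe(); print(s)
for n in("side","top"):
    p,d=get_image(n); cv2.imwrite(f"pics/{n}0.png",p[:,:,::-1]); np.save(f"{n}0.npy",d); 
    K,k,R,t=cal(n); print(n,K.tolist(),k,(-R.T@t).round(0),R[2].round(2))
a=cv2.imread("pics/side0.png");b=cv2.imread("pics/top0.png")
E
```

```text
{'clock': 0.0, 'q': array([ 1.08301759e+00,  4.23841379e-01,  1.63068470e+00,  2.66717398e-05,
        1.08861646e+00, -1.89545109e-02]), 'joint_velocities': array([ 0.00068576,  0.00114972,  0.00025967,  0.00064014, -0.00099627,
        0.00083184]), 'effort': array([-3.39418446e-03, -5.44648075e+01, -2.73658901e+01,  6.43178844e-02,
        2.27153470e-02, -8.40910070e-05]), 'eef_pos': array([282.09453321, 557.11974064, 240.60343012]), 'tool_rot': array([-7.29624723e-01, -3.05526793e+00,  2.34722941e-03]), 'ft_force': array([-0.7026747 , -0.04105069,  0.67597166]), 'wrist_torque': array([0.0299353 , 0.03032272, 0.00072317]), 'gripper_width': 87.97293239270357}
side [[377.44689828047547, 0.0, 259.73589583380897], [0.0, 377.44689828047547, 189.34380567385534], [0.0, 0.0, 1.0]] -0.02280215875761586 [429. 605. 427.] [ 0.26 -0.83 -0.5 ]
top [[485.035950653223, 0.0, 248.40783113177997], [0.0, 485.035950653223, 193.61154663836874], [0.0, 0.0, 1.0]] 0.06980072967792264 [ 434.   71. 1017.] [ 0.2  -0.01 -0.98]
```

View pics/side0.png

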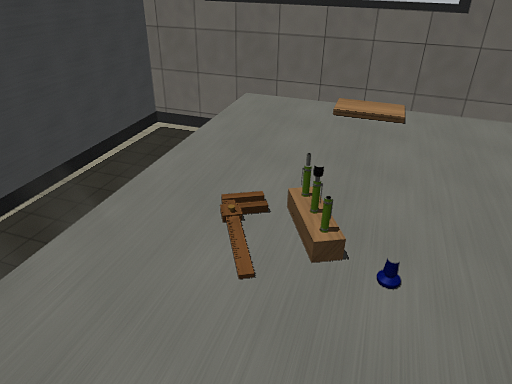

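View pics/top0.png

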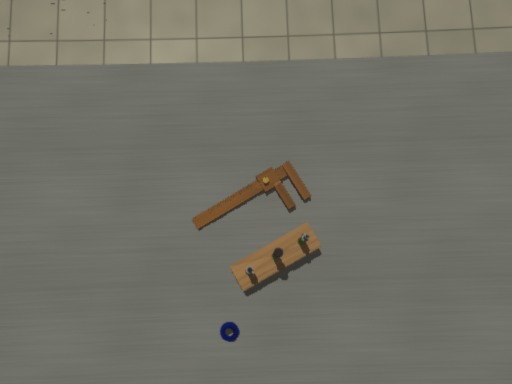

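The finished pencil is in the middle hole: its black cap is at side (318,171) and top about (278,253). The half-built tube is at side (309,158) and the bare barrel at side (327,200).

```bash
python3 - <<'E'
from h import *
for n,(u0,u1,v0,v1) in {"side":(310,328,160,185),"top":(268,290,243,266)}.items():
    p=cv2.imread(f"pics/{n}0.png").astype(int); d=np.load(f"{n}0.npy"); c=cal(n); P=[]
    for v in range(v0,v1):
        for u in range(u0,u1):
            if d[v,u]>0:
                q=bydepth(n,u,v,d[v,u],c)
                if 115<q[2]<150 and p[v,u].max()<75: P.append([*q,u,v])
    P=np.array(P); print(n,len(P),P.mean(0).round(1),P.min(0).round(1),P.max(0).round(1))
    T=P[P[:,2]>136]
    if len(T): print("top pts",len(T),T.mean(0).round(1),onz(n,T[:,3].mean(),T[:,4].mean(),140,c).round(1), T.min(0).round(1),T.max(0).round(1))
p=cv2.imread("pics/top0.png")[215:305,215:335]; s=cv2.imread("pics/side0.png")[140:260,270:350]
cv2.imwrite("pics/crop.png",np.hstack([cv2.resize(p,(480,360),interpolation=0),cv2.resize(s,(240,360),interpolation=0)]))
for n,u,v,z in(("top",249,270,134),("top",304,238,134),("top",249,270,110),("top",304,238,110),("top",229,332,46)): print(u,v,z,onz(n,u,v,z).round(0))
E
```

```text
side 107 [506.2  17.7 129.4 317.8 171.5] [498.  -41.  115.4 310.  160. ] [530.8  22.9 140.1 323.  178. ]
top pts 20 [505.4  19.3 138.1 318.5 167.4] [504.9  23.1 140. ] [498.8  12.  136.  314.  166. ] [513.9  22.9 140.1 323.  169. ]
top 66 [503.5  12.9 131.3 277.8 252.6] [496.    5.2 123.3 274.  248. ] [511.8  20.2 139.8 282.  257. ]
top pts 2 [498.8  17.7 138.2 275.5 255. ] [498.6  17.8 140. ] [496.8  15.2 136.5 274.  254. ] [500.8  20.2 139.8 277.  256. ]
249 270 134 [474.  66. 134.]
304 238 134 [528. -36. 134.]
249 270 110 [475.  66. 110.]
304 238 110 [531. -39. 110.]
229 332 46 [362. 108.  46.]
```

View pics/crop.png

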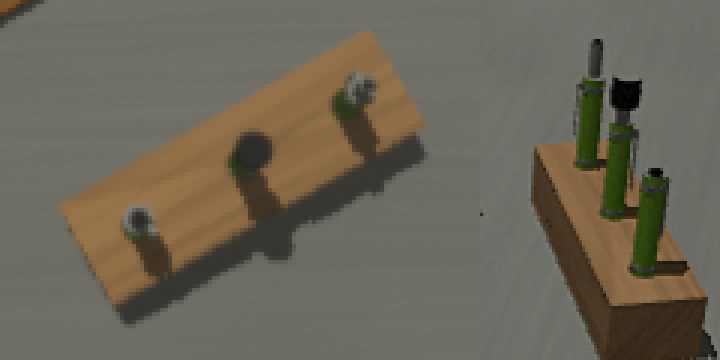

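>>> arm_command(turn=[[0,0,0],[0,0,0],[0,0,0],[0,0,0],[0,0,0],[0,0,0],[0,0,0],[0,0,0],[0,0,0],[0,0,0]], offset=[[-0.03,-0.026,0],[-0.074,-0.064,0],[-0.118,-0.103,0],[-0.163,-0.142,0],[-0.207,-0.18,0],[-0.252,-0.219,0],[-0.296,-0.257,0],[-0.34,-0.296,0],[-0.385,-0.335,0],[-0.425,-0.37,0]], grip=[1,1,1,1,1,1,1,1,1,1])

```text
clock: 1.35
eef_pos: [494.7, 33.4, 241.3]
tool_rot: [0.73, 3.055, -0.0]
ft_force: [1.0, -0.4, -0.1]
gripper_width: 88.0
```

>>> arm_command(turn=[[0,0,0],[0,0,0],[0,0,0]], offset=[[-0.019,-0.016,0],[-0.019,-0.016,0],[-0.019,-0.016,0]], grip=[1,1,1])

```text
clock: 1.72
eef_pos: [503.5, 13.1, 241.1]
tool_rot: [-0.73, -3.055, -0.0]
ft_force: [0.5, 0.5, 1.0]
gripper_width: 87.6
```

```bash
python3 - <<'E'
from h import *
s=observe(); print(s["clock"],s["eef_pos"],s["tool_rot"],s["ft_force"])
c=cal("wrist"); p,d=get_image("wrist"); cv2.imwrite("pics/w0.png",p[:,:,::-1]); np.save("w0.npy",d)
print((-c[2].T@c[3]).round(0)); P=[]
for v in range(384):
    for u in range(512):
        if d[v,u]>0:
            q=bydepth("wrist",u,v,d[v,u],c)
            if 137<q[2]<143 and np.hypot(q[0]-504,q[1]-12.5)<25 and p[v,u].max()<80: P.append([*q,u,v])
P=np.array(P); 
if len(P): print(len(P),P.mean(0).round(1),P.min(0).round(1),P.max(0).round(1), onz("wrist",*P[:,3:].mean(0),140,c))
E
```

```text
1.725 [503.4681721   13.11253861 241.07299537] [-7.29533291e-01 -3.05472061e+00 -2.92638374e-05] [0.49203071 0.45594607 1.00669711]
[436.  47. 384.]
12 [498.4  14.9 138.2 256.1 189.8] [496.7   9.3 137.2 250.  189. ] [502.3  19.9 139.4 263.  191. ] [497.89758182  15.09647503 140.        ]
```

View pics/w0.png

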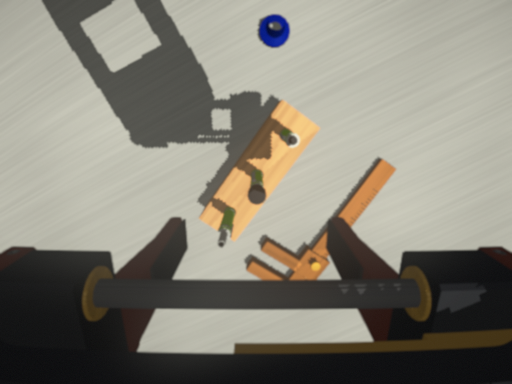

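The cap's round top shows at about (257,194), clear of the fingers. I'll fit its outline.

```bash
python3 - <<'E'
from h import *
c=cal("wrist")
p=cv2.imread("pics/w0.png"); h=cv2.cvtColor(p,cv2.COLOR_BGR2HSV)
m=((p.max(2)<75)).astype(np.uint8); w=np.zeros_like(m); w[175:212,240:275]=m[175:212,240:275]
for v in range(178,208): print(v,''.join('#' if x else '.' for x in w[v,240:275]), p[v,257])
for u,v in((257,194),(257,195),(257,196)): print(u,v,onz("wrist",u,v,140,c).round(1))
# scale of 17 mm
K,k,R,t=c
for q in((503,13,140),(503,13,121)):
    x=cv2.projectPoints(np.array([q],float),cv2.Rodrigues(R)[0],t,K,np.array([k,0,0,0.]))[0]; print(q,x.ravel().round(1))
ct=cal("top")
for u,v in((277.8,252.6),(278.2,252.4)): print("top",onz("top",u,v,140,ct).round(1))
E
```

```text
178 ................................... [42 94 85]
179 ................................... [45 92 86]
180 ................................... [54 90 88]
181 ................................... [60 92 91]
182 ................................... [62 93 92]
183 ................................... [69 89 92]
184 ................................... [62 74 82]
185 ..............#####................ [49 61 72]
186 ............#########.............. [45 57 69]
187 ............#########.............. [46 59 71]
188 ...........###########............. [46 58 70]
189 ...........###..#######............ [47 59 71]
190 ...........#......#####............ [53 64 75]
191 ..........#...........##........... [65 74 84]
192 ................................... [71 80 89]
193 ................................... [71 80 89]
194 ................................... [71 80 89]
195 ................................... [71 80 89]
196 ................................... [71 80 89]
197 ................................... [71 80 89]
198 ................................... [71 80 88]
199 ................................... [70 79 88]
200 ................................... [71 79 88]
201 ................................... [70 79 88]
202 ................................... [71 80 90]
203 ................................... [ 79 100 120]
204 ................................... [100 144 185]
205 ................................... [120 182 234]
206 ................................... [127 196 242]
207 ................................... [128 197 242]
257 194 [501.8  14.3 140. ]
257 195 [502.7  13.9 140. ]
257 196 [503.5  13.5 140. ]
(503, 13, 140) [256.3 195.7]
(503, 13, 121) [256.3 190. ]
top [502.8  13.5 140. ]
top [503.1  12.8 140. ]
```

The wrist and top views agree on the cap centre, about (503.3, 13.3). The TCP is over it within 1 mm. Next I close the fingers high up, then descend.

>>> arm_command(turn=[[0,0,0],[0,0,0],[0,0,0],[0,0,0],[0,0,0],[0,0,0],[0,0,0],[0,0,0]], offset=[[0,0,0],[0,0,0.01],[0,0,0.025],[0,0,0.04],[0,0,0.04],[0,0,0.04],[0,0,0.04],[0,0,0.04]], grip=[0,0,0,0,0,0,0,0], newtons=15)

```text
clock: 2.78
eef_pos: [504.3, 12.6, 201.8]
tool_rot: [0.73, 3.055, 0.0]
ft_force: [0.9, 0.6, 0.4]
gripper_width: 11.5
```

```bash
python3 - <<'E'
from h import *
s=observe(); print(s["clock"],s["eef_pos"],s["gripper_width"],s["ft_force"])
E
```

```text
2.775 [504.33538756  12.56612607 201.78630958] 11.52273080359649 [0.91784971 0.56098954 0.3908996 ]
```

>>> arm_command(turn=[[0,0,0],[0,0,0],[0,0,0],[0,0,0],[0,0,0],[0,0,0]], offset=[[0,0,0],[0,0,0.01],[0,0,0.025],[0,0,0.034],[0,0,0.038],[0,0,0.038]], grip=[0,0,0,0,0,0])

```text
clock: 3.52
eef_pos: [503.9, 12.6, 162.9]
tool_rot: [-0.729, -3.055, 0.0]
ft_force: [-0.1, -0.3, 0.7]
gripper_width: -0.0
```

```bash
python3 - <<'E'
from h import *
s=observe(); print(s["clock"],s["eef_pos"],s["gripper_width"],s["ft_force"])
p,d=get_image("side"); cv2.imwrite("pics/s1.png",cv2.resize(p[110:230,250:380,::-1],(650,600),interpolation=0))
E
```

```text
3.525 [503.89519677  12.59993526 162.92646907] -0.04626333064868524 [-0.09884149 -0.25956757  0.67316885]
```

View pics/s1.png

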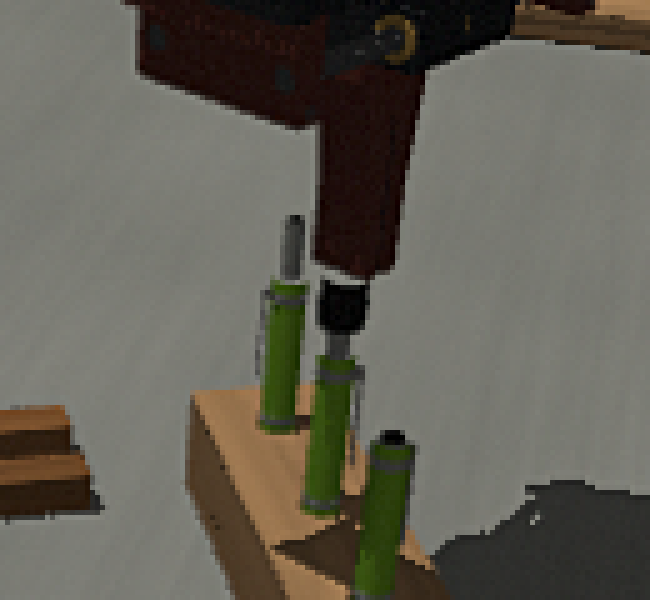

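The fingertips are just above the cap but look slightly right of it. I'll check that numerically against the projected tip and cap.

```bash
python3 - <<'E'
from h import *
K,k,R,t=cal("side"); T=cv2.Rodrigues(observe()["tool_rot"])[0]
def pr(q): return cv2.projectPoints(np.array([q],float),cv2.Rodrigues(R)[0],t,K,np.array([k,0,0,0.]))[0].ravel()
f=lambda q:((pr(q)-[250,110])*5).round(0)
c=np.array([503.9,12.6,162.9])
print("tip",f(c+T@[0,0,19]))
for a in(-10,10):
    for b in(-13.5,13.5): print(a,b,f(c+T@[a,b,19]))
print("cap centre pred",f([503.5,13,140]),f([503.5,13,130]),"+x10",f([513.5,13,130]),"+y10",f([503.5,23,130]))
E
```

```text
tip [352. 265.]
-10 -13.5 [352. 244.]
-10 13.5 [305. 267.]
10 -13.5 [399. 262.]
10 13.5 [352. 286.]
cap centre pred [352. 276.] [349. 301.] +x10 [321. 297.] +y10 [344. 314.]
```

```bash
python3 - <<'E'
from h import *
p,d=get_image("side"); g=p.max(2)
for v in range(152,178): print(v,' '.join(f"{x:3d}" for x in g[v,308:336]))
w,_=get_image("wrist"); cv2.imwrite("pics/w1.png",w[:,:,::-1])
E
```

```text
152 127 127 129 133 114  49  24  29  28  28  31  28  31  31  29  31  32  29  15  29  27  13 130 128 124 122 123 123
153  36  11  80 131 110  46  24  28  29  27  30  29  28  28  27  31  29  31  20  29  28  18 127 128 123 123 123 123
154  42  27  44 130  93  39  25  26  32  30  30  31  30  29  32  32  29  27  20  29  24  39 126 127 122 125 125 123
155  60  56  39 133  92  36  25  30  26  28  30  29  30  29  29  29  31  32  24  28  24  40 123 126 122 123 121 122
156  63  53  41 133  78  30  25  30  27  30  30  29  29  31  29  30  27  31  22  28  24  40 125 126 123 123 122 124
157  61  51  60 136  78  28  28  30  30  29  29  32  30  30  31  30  28  32  22  26  19  74 125 125 123 123 122 122
158  62  50  58 137  75  29  26  39  30  30  30  29  28  31  29  30  31  23  23  26  19  97 127 126 123 124 123 123
159  59  47  60 137  62  20  27  39  33  29  28  30  30  30  27  30  30  22  30  31  15  96 125 125 123 124 123 120
160  59  47  78 137  61  20  28  29  42  32  29  28  28  32  29  29  28  19  30  25  16  99 126 124 124 126 122 121
161  54  44  80 131  65  23  18  23  24  26  28  30  28 
[... 1215 characters left out ...]
 123
172  60  58  50 124 141  67  10   6  12   1   5   1   9   5   0  93 129 127 126 126 125 124 125 126 124 123 124 122
173  63  58  64 125 139  64   5   4   2  12   3  12   8   4   0  98 128 126 125 124 124 125 125 124 124 124 123 123
174  63  56  63 124 138  69  12   0   6   9  10   1   5   0  18 128 131 126 125 123 124 125 125 125 123 124 123 123
175  63  56  63 123 133 111  51  12   5   1   7   4   0  11  45 124 127 126 125 124 125 125 125 125 123 124 123 124
176  61  54  80 124 128 132 118  61  25  18  14   9  39  72 129 132 126 125 123 124 124 125 124 123 123 123 124 124
177  61  55  82 123 126 127 135  81  48  54  55  46 131 135 131 127 125 122 124 124 123 124 124 124 124 123 122 123
```

View pics/w1.png

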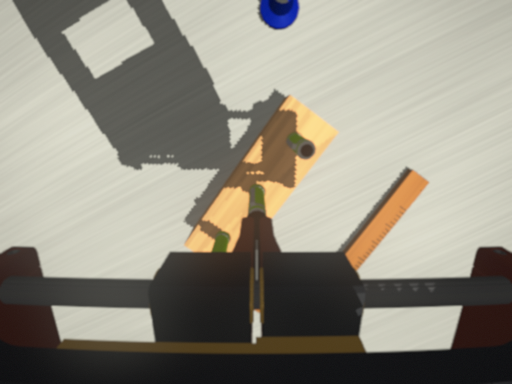

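In the wrist view the fingers are laterally in line with the cap. In the side view the cap centre is about 1.5 px left of the tip, roughly 2–3 mm along −tool x. I'll shift −2 mm and start pressing slowly, watching the force.

>>> arm_command(turn=[[0,0,0],[0,0,0],[0,0,0],[0,0,0],[0,0,0],[0,0,0],[0,0,0]], offset=[[-0.002,0,0],[-0.002,0,0],[-0.002,0,0.002],[-0.002,0,0.004],[-0.002,0,0.006],[-0.002,0,0.008],[-0.002,0,0.008]], grip=[0,0,0,0,0,0,0])

```text
clock: 4.55
eef_pos: [506.0, 11.7, 155.4]
tool_rot: [0.73, 3.055, 0.0]
ft_force: [0.2, -0.5, 3.0]
gripper_width: 0.5
```

>>> arm_command(turn=[[0,0,0],[0,0,0],[0,0,0]], offset=[[0,0,0.0015],[0,0,0.003],[0,0,0.003]], grip=[0,0,0])

```text
clock: 4.92
eef_pos: [506.0, 11.7, 152.5]
tool_rot: [0.73, 3.055, 0.0]
ft_force: [0.3, -0.0, 4.7]
gripper_width: 0.3
```

```bash
python3 - <<'E'
from h import *
s=observe(); print(s["clock"],s["eef_pos"],s["ft_force"],s["wrist_torque"])
E
```

```text
4.925 [506.02526022  11.7042446  152.46718867] [ 0.27684513 -0.04253337  4.73623932] [0.01892793 0.07641917 0.03821031]
```

>>> arm_command(turn=[[0,0,0],[0,0,0],[0,0,0]], offset=[[0,0,0.001],[0,0,0.0015],[0,0,0.0015]], grip=[0,0,0])

```text
clock: 5.3
eef_pos: [506.5, 11.7, 151.4]
tool_rot: [0.729, 3.054, 0.001]
ft_force: [0.3, -0.5, 8.0]
gripper_width: 0.7
```

```bash
python3 - <<'E'
from h import *
s=observe(); print(s["clock"],s["eef_pos"],s["ft_force"],s["wrist_torque"])
p,d=get_image("side"); cv2.imwrite("pics/s2.png",cv2.resize(p[110:230,250:380,::-1],(650,600),interpolation=0))
print(observe()["ft_force"])
E
```

```text
5.3 [506.54208565  11.70035204 151.44661661] [ 0.2635778  -0.52416334  8.00859466] [ 0.01131172  0.02839612 -0.01074652]
[-1.35884851  0.41528053  7.89708717]
```

View pics/s2.png

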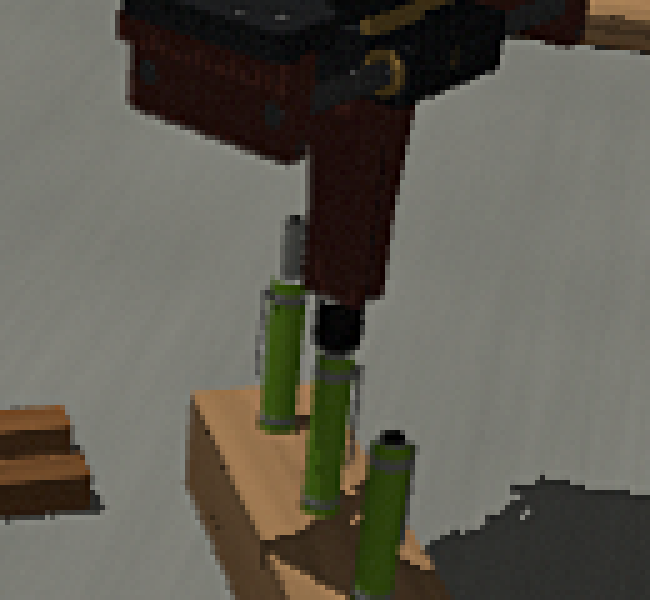

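The cap is down, with only a thin band of steel tube showing, the pencil upright and about 8 N on the tip. I'll press 0.7 mm more to be sure of the stop, then release fully.

>>> arm_command(turn=[[0,0,0],[0,0,0],[0,0,0]], offset=[[0,0,0.0007],[0,0,0.0007],[0,0,0.0007]], grip=[0,0,0])

```text
clock: 5.72
eef_pos: [506.8, 11.7, 151.0]
tool_rot: [0.729, 3.054, 0.001]
ft_force: [-0.0, 0.6, 10.4]
gripper_width: 0.6
```

>>> arm_command(turn=[[0,0,0],[0,0,0],[0,0,0],[0,0,0],[0,0,0],[0,0,0],[0,0,0]], offset=[[0,0,-0.003],[0,0,-0.006],[0,0,-0.009],[0,0,-0.012],[0,0,-0.015],[0,0,-0.015],[0,0,-0.015]], grip=[0,0,0,0,0,0,0])

```text
clock: 6.6
eef_pos: [505.7, 11.7, 165.1]
tool_rot: [-0.73, -3.055, 0.0]
ft_force: [0.1, -0.2, -0.7]
gripper_width: 0.3
```

```bash
python3 - <<'E'
from h import *
s=observe(); print(s["clock"],s["eef_pos"],s["ft_force"])
p,d=get_image("side"); cv2.imwrite("pics/s3.png",cv2.resize(p[110:230,250:380,::-1],(650,600),interpolation=0))
E
```

```text
6.6 [505.71799622  11.71227327 165.06496156] [ 0.13863902 -0.16569344 -0.6527175 ]
```

View pics/s3.png

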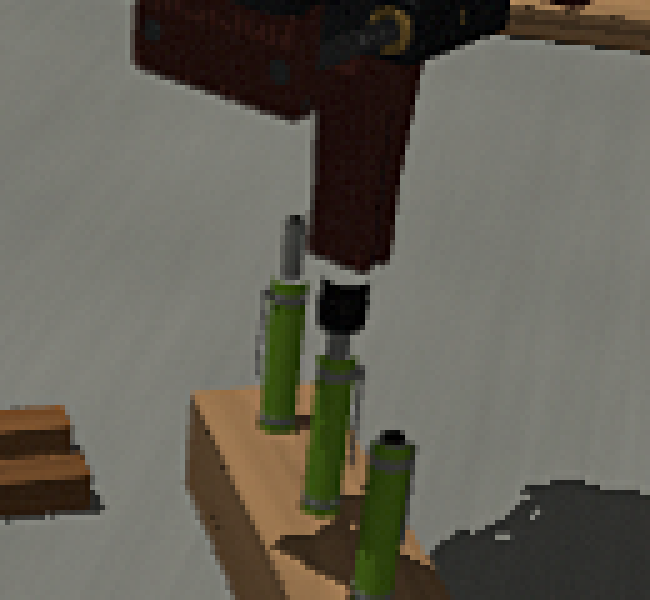

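The first press is done: cap fully up again, tube visible, pencil where it was. Two more identical presses follow.

>>> arm_command(turn=[[0,0,0],[0,0,0],[0,0,0],[0,0,0],[0,0,0],[0,0,0],[0,0,0],[0,0,0],[0,0,0]], offset=[[0,0,0.003],[0,0,0.006],[0,0,0.008],[0,0,0.01],[0,0,0.012],[0,0,0.014],[0,0,0.015],[0,0,0.015],[0,0,0.015]], grip=[0,0,0,0,0,0,0,0,0])

```text
clock: 7.78
eef_pos: [506.8, 11.7, 151.0]
tool_rot: [0.729, 3.054, 0.001]
ft_force: [-0.2, -0.4, 10.0]
gripper_width: -0.1
```

>>> arm_command(turn=[[0,0,0],[0,0,0],[0,0,0],[0,0,0],[0,0,0],[0,0,0],[0,0,0]], offset=[[0,0,-0.003],[0,0,-0.006],[0,0,-0.009],[0,0,-0.012],[0,0,-0.015],[0,0,-0.015],[0,0,-0.015]], grip=[0,0,0,0,0,0,0])

```text
clock: 8.65
eef_pos: [505.8, 11.7, 165.1]
tool_rot: [-0.73, -3.055, 0.0]
ft_force: [-0.2, -0.3, 0.3]
gripper_width: 0.6
```

>>> arm_command(turn=[[0,0,0],[0,0,0],[0,0,0],[0,0,0],[0,0,0],[0,0,0],[0,0,0],[0,0,0],[0,0,0]], offset=[[0,0,0.003],[0,0,0.006],[0,0,0.008],[0,0,0.01],[0,0,0.012],[0,0,0.014],[0,0,0.015],[0,0,0.015],[0,0,0.015]], grip=[0,0,0,0,0,0,0,0,0])

```text
clock: 9.78
eef_pos: [506.8, 11.7, 151.0]
tool_rot: [0.729, 3.054, 0.001]
ft_force: [-1.2, 0.7, 10.0]
gripper_width: 0.6
```

>>> arm_command(turn=[[0,0,0],[0,0,0],[0,0,0],[0,0,0],[0,0,0],[0,0,0],[0,0,0],[0,0,0],[0,0,0],[0,0,0]], offset=[[0,0,-0.003],[0,0,-0.006],[0,0,-0.009],[0,0,-0.012],[0,0,-0.02],[0,0,-0.04],[0,0,-0.07],[0,0,-0.1],[0,0,-0.14],[0,0,-0.16]], grip=[0,0,0,0,0,0,0,0,0,0])

```text
clock: 11.02
eef_pos: [506.4, 11.7, 312.7]
tool_rot: [0.729, 3.053, 0.001]
ft_force: [-0.1, -0.8, -0.8]
gripper_width: 0.4
```

>>> arm_command(turn=[[0,0,0],[0,0,0],[0,0,0],[0,0,0],[0,0,0],[0,0,0]], offset=[[0.02,0.02,0],[0.05,0.05,0],[0.08,0.08,0],[0.1,0.1,0],[0.1,0.1,0],[0.1,0.1,0]], grip=[0,0,0,0,0,0])

```text
clock: 11.78
eef_pos: [461.9, 145.7, 310.3]
tool_rot: [0.729, 3.056, -0.0]
ft_force: [0.0, -0.1, 0.6]
gripper_width: 0.4
```

```bash
python3 - <<'E'
from h import *
s=observe(); print(s["clock"],s["eef_pos"],s["ft_force"],abs(s["joint_velocities"]).max())
p,d=get_image("side"); a=cv2.imread("pics/side0.png")
x=np.hstack([a[130:300,210:410],p[130:300,210:410,::-1]]); cv2.imwrite("pics/s4.png",cv2.resize(x,(800,340),interpolation=0))
E
```

```text
11.775 [461.90348428 145.66396066 310.31147058] [ 0.00117066 -0.05600205  0.55643757] 0.015698399998715577
```

View pics/s4.png

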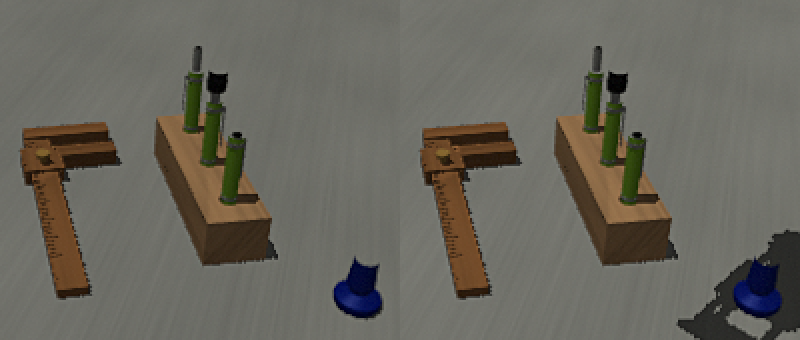

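Before (left) and after (right) match: the cap is up and nothing has moved.

```bash
python3 -c "
from cell import *
print(sign_off())"
```

```text
the job is handed in; nothing more can be done
None
```

I pressed the eraser cap of the finished pencil, in the middle hole, all the way down three times with closed fingertips. I then drew the hand clear, to about 310 mm up and off to the side. The job was handed in at about 12 s on the robot's clock.

- **Presses:** each one ended at about 10 N with the tip 8 mm below the cap's free height. That is the 7 mm stroke plus a little cushion.
- **Release:** the force fell to about 0 N after each press. The picture after the first release and the last one both show the cap fully up; there is no picture after the second release.
- **Surroundings:** in side pictures from before and after, the pencils, block, gauge and stopper match by eye.
- **Disagreement:** the side view put the cap 2–3 mm along −tool x from the position given by the wrist and top views. I shifted 2 mm towards the side view's position before pressing, and the pencil stayed upright.

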